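Pack two food parcels from the pantry table

TASK

Make up two food parcels. Put the tall tin and the carton into the long two-compartment tray, and the squat tin and one beaker, the top one of the nested stack, into the square four-compartment tray. Everything must stand on the tray's floor the way up it stands now, each in a compartment of its own and let go; leave the other beakers standing nested where they are.

Things in the scene. Friction and masses are not known exactly. Their poses are not given: they have to be found in the camera images.
- tall_tin_center (a point): Tall slim food tin, a steel cylinder with a plain paper sleeve, 54 mm in diameter and 90 mm high, about 0.26 kg, standing on the table. The point is its centre, 45 mm above its base; z is its axis.
- squat_tin_center (a point): Squat food tin, a steel cylinder with a plain paper sleeve, 66 mm in diameter and 45 mm high, about 0.2 kg, standing on the table. The point is its centre, 22.5 mm above its base; z is its axis.
- carton_center (a point): Small stiff closed carton of off-white paper board with a brown band, standing on one 50 x 90 mm face: 50 mm along its own x, 90 mm along its own y, 60 mm high, about 0.15 kg. The point is its centre, 30 mm above its base; z is up. Grip it across the 50 mm width.
- cup_top_center (a point): Top one of three identical nested white rigid beakers, mouth up, 50 g, 70 mm high: foot 39 mm across, tapering to 55 mm, then from 49 mm up a straight collar 63.6 mm across. Each stands 22 mm above the one below, only collars show; top rim 114 mm above the table. 48 mm of it is in the next with 1 to 2 mm play: grip its own collar, lift straight up. Point: on its axis, 35 mm above its foot; z up.
- cup_next_center (a point): Second beaker of the stack, the same shape, loose, 50 g, directly under the top one, its rim 92 mm above the table (the third and lowest weighs 150 g). It must stay nested where it is. The point is on its axis, 35 mm above its underside; z up.
- long_tray: Long low cardboard tray fixed to the table, 98 mm along its own x by 236 mm along its own y, walls 18 mm high, walls and floor 4 mm thick. A 16 mm high divider across the middle gives two compartments, each 90 mm (x) by 112 mm (y) inside, centred at y = -58 and +58 mm. Origin: centre of its underside, on the table; z up.
- square_tray: Square low cardboard tray fixed to the table, 182 by 182 mm, walls 18 mm high, walls and floor 4 mm thick. A cross of 16 mm high dividers gives four compartments, each 85 by 85 mm inside, centred at x = +/-44.5, y = +/-44.5 mm. Origin: centre of its underside, on the table; z up.
Not all that is in view belongs to the job. What is shaped like the part that bears tall_tin_center but pink is not meant. What is shaped like the part that bears squat_tin_center but red is not meant.

How it is judged (in metres and radians):
At the end, for the whole second after the job is handed in: Tall tin and carton in different compartments of the long tray, squat tin and top beaker in compartments of the square tray: upright to 0.12 rad, within 6 mm of standing on the floor, released, at rest; the second beaker within 20 mm of its start, upright to 0.1 rad, at rest (x of tall_tin_center in the frame of long_tray between -0.045 and 0.045 m and y of tall_tin_center in the frame of long_tray between -0.114 and 0.114 m and z of tall_tin_center in the frame of long_tray between 0.043 and 0.055 m and angle between each of tall_tin_center, carton_center, squat_tin_center, cup_top_center's own z axis and vertical below 0.12 rad and linear speed of each of tall_tin, carton, squat_tin, cup_top, cup_next below 0.02 m/s and angular speed of each of tall_tin, carton, squat_tin, cup_top below 0.2 rad/s and contact force between the fingers and tall_tin below 0.1 N and x of carton_center in the frame of long_tray between -0.045 and 0.045 m and y of carton_center in the frame of long_tray between -0.114 and 0.114 m and z of carton_center in the frame of long_tray between 0.028 and 0.04 m and contact force between the fingers and carton below 0.1 N and x of squat_tin_center in the frame of square_tray between -0.087 and 0.087 m and y of squat_tin_center in the frame of square_tray between -0.087 and 0.087 m and z of squat_tin_center in the frame of square_tray between 0.0205 and 0.0325 m and contact force between the fingers and squat_tin below 0.1 N and x of cup_top_center in the frame of square_tray between -0.087 and 0.087 m and y of cup_top_center in the frame of square_tray between -0.087 and 0.087 m and z of cup_top_center in the frame of square_tray between 0.033 and 0.045 m and contact force between the fingers and cup_top below 0.1 N and ((y of tall_tin_center in the frame of long_tray above 0.01 m and y of carton_center in the frame of long_tray below -0.01 m) or (y of tall_tin_center in the frame of long_tray below -0.01 m and y of carton_center in the frame of long_tray above 0.01 m)) and distance of cup_next_center from where it was at the start of the episode below 0.02 m and angle between cup_next_center's own z axis and vertical below 0.1 rad); the robot touches nothing.
It fails at once if the second beaker is dragged up, carried off or knocked over (moved over 30 mm, or tilted over 0.35 rad) (distance of cup_next_center from where it was at the start of the episode above 0.03 m or angle between cup_next_center's own z axis and vertical above 0.35 rad).
It also fails if it takes over 120 s, if anything falls off the work surface, if the arm or the gripper's body presses on something with over 40 N, if the wrist force passes 120 N, or if a joint passes its speed limit or range.

ROBOT

A 6-joint arm with a two-finger parallel gripper is mounted at the origin on the work surface. World frame = base frame: x ahead of the robot, y to its left, z up, the work surface at z = 0. Lengths are in m, angles in degrees, forces in N, time in s.
With the tool pointing down it reaches from about 0.375 to 0.9 m from the base axis. Payload 3.1 kg.
Tool frame: the origin (TCP) lies at the centre of the arm's flange, where the gripper is bolted on; the fingertips stand 182 mm ahead of it and the grasp point (between the pads) lies 164 mm ahead of it; x points along the fingers, z is the direction in which the jaws open and shut, and the axes are right-handed (so a half turn about x gives the same grasp; the last joint's range is limited). The gripper opens to 87 mm and grips with 3 to 60 N. Pads are 19 mm wide; open, the fingers measure 117 mm over their backs; the gripper's body (75 mm by 190 mm) begins 51 mm behind the grasp point.
Start: joints at [-78.81, 30.224, 82.088, -0, 67.689, -10.227], TCP at [0.228, -0.582, 0.405] pointing down, gripper open.
Joint ranges: [-176.69, 176.69], [-43.24, 126.21], [12.49, 139.97], [-82, 262], [0, 151.66], [-163.58, 163.58]. Speed limits (degrees/s): [159.86, 159.86, 180, 180, 180, 180].

INTERFACE

Orientations are given as a 3x3 rotation matrix whose columns are the frame's x, y, z axes.
In Python, from rig import bot gives the robot as it stands.
- The arm moves only by the shell command python3 -m crank 'ROWS' [OPENING]. ROWS is JSON, a list of rows, each an object with "offset": the shift along the tool's x, y, z in m, a list of three; "spin": the turn about the tool's x in rad. A call has 1 to 12 rows; each row shifts and turns the commanded pose from where the row before left it, along the tool's axes as they then stand; what a row does not reach is not made up. A row lasts 1/10 s, in which the tool goes at most 50 mm and 8.59 degrees, less where a joint would pass 70% of its speed; a pose out of reach is approached as far as the arm can. A call is refused whole if a number of a shift passes 0.05 or a number of a turn 0.15, either way. A call with a gripper value outside its range is refused whole. OPENING is the finger opening in m, from 0 to 0.087, set as the call begins (- or left out, the last holds). The fingers move at their own pace and stop on an object; the grip force is fixed at half the most. Time passes only in rows, so rows that do not move let the fingers close. It gives the time, the measured TCP pose, the force and the opening at its end, in the units of the state.
- bot.read_state(): the state, without advancing time (a new reading comes with each control period).
- bot.capture(name): name is "side" or "top"; returns a dict with "pixels" (420x560x3 uint8, blue, green, red), "depth" (420x560 float32, m along the optical axis (not along the pixel's ray), 0 where there is no reading), "K" (3x3 intrinsics, pixels), "world_to_cam" (4x4, takes a point from world to camera coordinates). Camera axes: x right, y up, looking along -z (the intrinsics and any distortion apply to the point x, -y, -z); pixel columns grow to the right and rows downward; lengths in m; the calibration is good to about 2 mm. A picture is of the moment at which its call begins.
- bot.hand_in(): hands the job in, once; it reports no verdict.
Trained networks look in a picture, given as the dict that the camera call returned (one of the last four; its "shot" number tells which), for a name from the list of things; names that differ only in an ending like _2 or _b are one class to them, and where a whole thing is asked for, a point or a joint stands for the part that bears it (a point fixed in the world has none). Each returns a list of dicts, best first, with "p" (0 to 1); they miss things now and then, are a little off and sometimes report something else, mostly with a low value. They report only what shows in the picture. A call takes as long as a camera call. They do not tell look-alikes from the thing itself.
- bot.regions_of(label, picture): "region" (420x560 bool, what is visible of it) and "extent" ([centre column, centre row, width, height] in pixels, round what is visible of it).
The state is a dict: "time_s": time; "joint_positions": joint angles; "qvel": joint speeds; "tau": joint torques, N m; "position": TCP position; "tcp_rot": TCP orientation; "force": force on the tool from outside, world axes, zero at the start; "moment": the same for the moment, N m; "opening": opening from 0.0 (shut) to 1.0 (fully open).
Only numpy, scipy, OpenCV 4.12 (cv2) and the standard library are available. Lean on these libraries where they do the work, as an engineer would, in place of code of your own. Each camera call takes 0.05 s, during which the arm holds its last target.

## Working session

There is one attempt and no reset: what is moved stays moved. The work goes in short steps, Python scripts to look and compute and a shell command to move; the robot and the scene stay as the last step left them, time stands still between calls to the robot, and variables do not carry over. Pictures are saved under pics/ and viewed, and the job is handed in when it is done.

```bash
mkdir -p pics; ls; python3 - <<'E'
from rig import bot
import cv2
s=bot.read_state(); print({k:s[k] for k in('time_s','position','tcp_rot','force','opening')})
for n in('top','side'):
    p=bot.capture(n); cv2.imwrite(f'pics/{n}0.png',p['pixels']); print(n,p['K'],p['world_to_cam'],p.keys())
E
```

```text
pics
{'time_s': 0.0, 'position': array([ 0.2281557 , -0.58150189,  0.40376781]), 'tcp_rot': array([[-4.26028272e-04,  9.30971995e-01,  3.65090349e-01],
       [ 2.11723411e-03,  3.65090403e-01, -9.30969664e-01],
       [-9.99997668e-01,  3.76362342e-04, -2.12662450e-03]]), 'force': array([ 0.15279113, -0.23474787, -0.00937035]), 'opening': 0.9990554490927933}
top [[405.95233882   0.         282.66404207]
 [  0.         405.95233882 212.06623044]
 [  0.           0.           1.        ]] [[ 0.02484111 -0.99918575  0.03179253  0.01419909]
 [ 0.98333995  0.03015087  0.17925808 -0.45957971]
 [-0.18007069  0.0268099   0.98328825 -1.14640442]
 [ 0.          0.          0.          1.        ]] dict_keys(['pixels', 'depth', 'K', 'world_to_cam', 'shot'])
side [[480.01273831   0.         274.73768362]
 [  0.         480.01273831 213.55513699]
 [  0.           0.           1.        ]] [[-0.96593457 -0.25794999  0.02078981  0.44889932]
 [ 0.20125508 -0.69826455  0.68696653 -0.12954665]
 [-0.16268622  0.66774877  0.72639161 -1.32363769]
 [ 0.          0.          0.          1.        ]] dict_keys(['pixels', 'depth', 'K', 'world_to_cam', 'shot'])
```

View pics/top0.png

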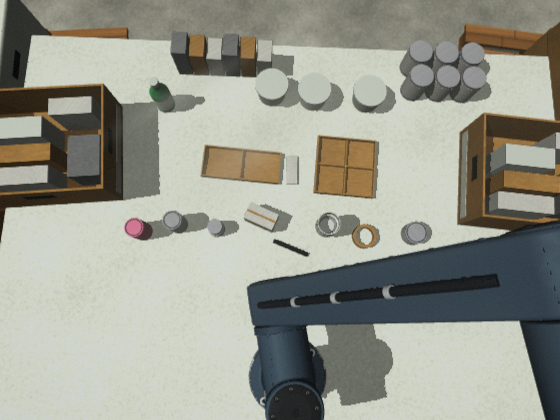

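View pics/side0.png

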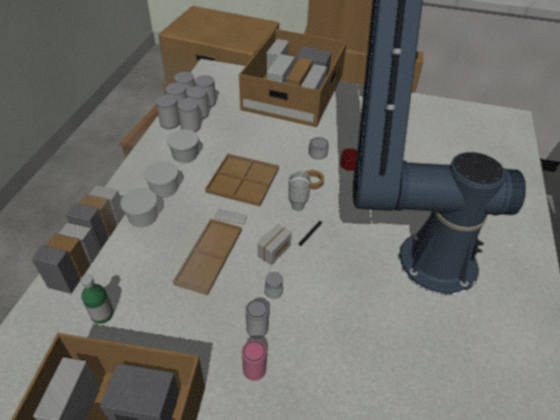

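Top view: pink tin (137,228) is a decoy. The tall grey tin is at (174,221), with a smaller grey can at (216,227). The carton is at (262,217), the beaker stack at (328,224) and the grey squat tin at (416,232). The trays are at (243,164) and (346,166). The side view shows a red squat tin at (350,160), under the arm.

```bash
cat > h.py <<'E'
import numpy as np, cv2
from rig import bot
def cloud(p):
    d=p['depth']; K=p['K']; v,u=np.mgrid[0:d.shape[0],0:d.shape[1]]
    x=(u-K[0,2])/K[0,0]*d; y=(v-K[1,2])/K[1,1]*d
    c=np.stack([x,-y,-d,np.ones_like(d)],-1)
    W=c@np.linalg.inv(p['world_to_cam']).T
    W=W[...,:3]; W[d==0]=np.nan
    return W
def proj(p,X):
    X=np.atleast_2d(X); c=np.c_[X,np.ones(len(X))]@p['world_to_cam'].T
    K=p['K']; return np.c_[K[0,0]*c[:,0]/-c[:,2]+K[0,2], K[1,1]*-c[:,1]/-c[:,2]+K[1,2]]
E
python3 - <<'E'
from h import *
for n in('top','side'):
    p=bot.capture(n); W=cloud(p)
    np.savez(f'{n}.npz',W=W,**p)
    for l in['tall_tin_center','squat_tin_center','carton_center','cup_top_center','cup_next_center','long_tray','square_tray']:
        for r in bot.regions_of(l,p)[:4]:
            w=W[r['region']]; w=w[~np.isnan(w[:,0])]
            if len(w)==0: continue
            zt=np.percentile(w[:,2],97); t=w[w[:,2]>zt-.006]
            print(n,l,round(r['p'],2),np.round(r['extent']),'ztop',round(zt,4),'n',len(w),'top mean',np.round(t.mean(0),4),'mid',np.round((t.min(0)+t.max(0))/2,4), 'span',np.round(np.ptp(t,0),3))
    print('table z', np.nanmedian(W[300:330,60:200,2]) if n=='top' else '')
E
python3 - <<'E'
import cv2
a=cv2.imread('pics/top0.png')[195:255,110:450]; cv2.imwrite('pics/crop_top.png',cv2.resize(a,None,fx=2.3,fy=2.3,interpolation=2))
a=cv2.imread('pics/side0.png')[130:390,190:370]; cv2.imwrite('pics/crop_side.png',cv2.resize(a,None,fx=2.3,fy=2.3,interpolation=2))
E
```

```text
top tall_tin_center 0.77 [141. 229.  23.  21.] ztop 0.0938 n 491 top mean [0.3948 0.4372 0.0907] mid [0.3946 0.4378 0.0924] span [0.053 0.052 0.009]
top tall_tin_center 0.74 [175. 224.  25.  22.] ztop 0.094 n 477 top mean [0.418  0.3359 0.0907] mid [0.4187 0.3354 0.0918] span [0.051 0.052 0.007]
top tall_tin_center 0.54 [329. 224.  25.  29.] ztop 0.1149 n 457 top mean [ 0.4196 -0.0975  0.113 ] mid [ 0.4193 -0.0981  0.1135] span [0.062 0.064 0.008]
top squat_tin_center 0.65 [414. 232.  26.  21.] ztop 0.0487 n 505 top mean [ 0.4103 -0.3639  0.0454] mid [ 0.4098 -0.3629  0.0465] span [0.063 0.063 0.007]
top carton_center 0.69 [262. 218.  34.  28.] ztop 0.0636 n 618 top mean [0.4414 0.0891 0.0604] mid [0.4423 0.0893 0.0617] span [0.074 0.097 0.008]
top cup_top_center 0.6 [328. 224.  26.  22.] ztop 0.1149 n 429 top mean [ 0.4174 -0.0989  0.1129] mid [ 0.4193 -0.0981  0.1135] span [0.062 0.064 0.008]
top long_tray 0.93 [240. 167.  80.  40.] ztop 0.0189 n 2384 top mean [0.6015 0.1559 0.0173] mid [0.6079 0.1566 0.0192] span [0.111 0.236 0.013]
top square_tray 0.68 [346. 169.  62.  61.] ztop 
[... 810 characters left out ...]
 top mean [0.4437 0.0922 0.0581] mid [0.4441 0.0912 0.0592] span [0.076 0.097 0.008]
side cup_top_center 0.73 [299. 184.  24.  19.] ztop 0.1122 n 334 top mean [ 0.4153 -0.0874  0.1099] mid [ 0.4175 -0.096   0.1112] span [0.058 0.067 0.01 ]
side cup_next_center 0.67 [299. 194.  25.   3.] ztop 0.0892 n 104 top mean [ 0.4144 -0.0739  0.0864] mid [ 0.4169 -0.0783  0.0867] span [0.057 0.028 0.007]
side long_tray 0.86 [208. 257.  71.  72.] ztop 0.0171 n 2729 top mean [0.6086 0.1674 0.015 ] mid [0.6103 0.1563 0.0163] span [0.113 0.244 0.01 ]
side square_tray 0.7 [243. 181.  72.  50.] ztop 0.0168 n 2563 top mean [ 0.6137 -0.1574  0.0144] mid [ 0.6146 -0.1603  0.0167] span [0.19  0.195 0.012]
table z
```

View pics/crop_top.png

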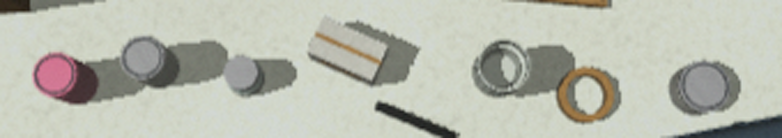

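View pics/crop_side.png

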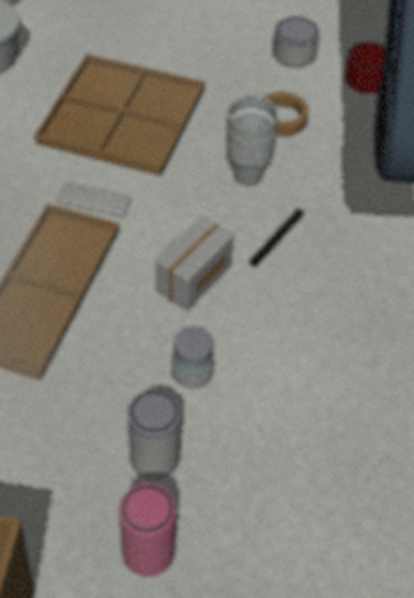

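Tall-tin candidates are pink (141,229) and grey (175,224); the grey one fits, because pink is excluded. Squat-tin candidates are grey (414,232 top / 321,147 side) and red (349,160 side); the grey one fits. The crops confirm both colours. Next I'll find the yaws and tray poses.

```bash
python3 - <<'E'
from h import *
for n in('top','side'):
    f=np.load(n+'.npz'); W=f['W']
    def box(lo,hi,zr):
        m=(W[...,0]>lo[0])&(W[...,0]<hi[0])&(W[...,1]>lo[1])&(W[...,1]<hi[1])&(W[...,2]>zr[0])&(W[...,2]<zr[1]); return W[m]
    for l,lo,hi,zr in[('carton',(.38,.03),(.50,.15),(.050,.07)),('long',(.53,.035),(.68,.29),(.012,.022)),('square',(.50,-.27),(.72,-.05),(.012,.022)),('small',(.36,.18),(.46,.27),(.02,.09)),('ring',(.34,-.25),(.44,-.14),(.006,.06)),('white',(.5,-.03),(.68,.045),(.004,.06)),('squat',(.36,-.42),(.46,-.31),(.038,.05)),('cup',(.36,-.15),(.46,-.05),(.104,.12)),('tall',(.37,.29),(.46,.385),(.084,.1))]:
        w=box(lo,hi,zr); 
        if len(w)<5: print(n,l,len(w)); continue
        r=cv2.minAreaRect((w[:,:2]*1000).astype(np.float32)); (cx,cy),rad=cv2.minEnclosingCircle((w[:,:2]*1000).astype(np.float32))
        print(n,l,len(w),np.round(r[0],1),np.round(r[1],1),round(r[2],1),'circ',np.round([cx,cy,rad],1),'z',np.round(np.percentile(w[:,2],[50,99]),4))
E
```

```text
top carton 551 [442.3  90.2] [90.2 50.6] 67.3 circ [441.7  90.6  50.3] z [0.0596 0.0643]
top long 397 [608.5 157.6] [236.2 101. ] 86.3 circ [607.2 158.5 125.7] z [0.0172 0.0218]
top square 543 [ 613.3 -161.8] [182.8 185. ] 86.3 circ [ 614.3 -161.4  128.2] z [0.0168 0.0213]
top small 235 [406.3 220.4] [43.8 44.9] 80.0 circ [407.3 221.   23.8] z [0.0589 0.065 ]
top ring 252 [ 393.5 -201. ] [ 70.6 103. ] 13.5 circ [ 385.1 -201.7   57. ] z [0.0205 0.0255]
top white 381 [593.9   6.5] [169.5  74.5] 1.3 circ [593.5  15.5  88. ] z [0.0077 0.0203]
top squat 396 [ 409.8 -362.4] [62.7 64.6] 0.6 circ [ 409.7 -363.5   33.4] z [0.0446 0.0494]
top cup 95 [418.5 -98.1] [61.8 62.4] 46.3 circ [418.1 -98.1  32.1] z [0.1118 0.117 ]
top tall 297 [418.2 335.2] [51.7 52.4] 50.7 circ [418.2 335.7  27.1] z [0.0901 0.095 ]
side carton 517 [443.2  89.3] [93.7 52.1] 67.4 circ [443.2  91.   50.2] z [0.0577 0.0625]
side long 429 [610.6 156.5] [241.7 100.4] 86.0 circ [608.2 157.  127.4] z [0.0151 0.0205]
side square 380 [ 615.2 -161.6] [189.9 184. ] 86.6 circ [ 613.5 -161.9  127.7] z [0.0147 0.0204]
side small 357 [409.8 224.7] [45.9 45.2] 15.6 circ [410.3 223.9  24.7] z [0.055  0.0623]
side ring 157 [ 392.3 -222. ] [53.6 75.5] 31.2 circ [ 400.5 -216.6   38.2] z [0.0177 0.024 ]
side white 297 [602.9  14.2] [97.5 61.4] 0.2 circ [602.5  15.7  54.9] z [0.0069 0.0171]
side squat 200 [ 411.4 -364. ] [69.7 64.3] 51.3 circ [ 409.2 -363.3   37. ] z [0.0422 0.0471]
side cup 107 [421.5 -98.6] [62.5 65.2] 30.8 circ [419.3 -97.6  35.2] z [0.1092 0.115 ]
side tall 382 [420.5 335.7] [52.8 54.4] 18.0 circ [421.6 335.8  28. ] z [0.0883 0.092 ]
```

```bash
cat > go.py <<'E'
import sys
from h import *
def plan(x,y,z,jaw=None):
    s=bot.read_state(); R=s['tcp_rot']; P=s['position']
    j=np.degrees(np.arctan2(R[1,2],R[0,2])); 
    print('t %.1f P %s jaw %.2f open %.3f F %s tilt %.2f j6 %.0f'%(s['time_s'],np.round(P,4),j,s['opening']*.087,np.round(s['force'],1),np.degrees(np.arccos(-R[2,0])),s['joint_positions'][5]))
    if jaw is None: jaw=j
    d=-(jaw-j); print('spin deg %.2f rad %.3f'%(d,np.radians(d)))
    a=np.radians(jaw); ax=np.array([[0,0,-1],[np.sin(-a)*-1*-1,0,0],[0,0,0]])
    X=np.array([0,0,-1.]);Z=np.array([np.cos(a),np.sin(a),0]);Y=np.cross(Z,X)
    D=np.array([x,y,z])-P; print('offset after spin (tool x,y,z):',np.round([D@X,D@Y,D@Z],4))
if __name__=='__main__':
    a=[float(v) for v in sys.argv[1:]]; plan(*a)
E
python3 - <<'E'
from h import *
f=np.load('side.npz'); W=f['W']; px=f['pixels'].astype(int)
m=(px[...,2]>90)&(px[...,1]<40)&(px[...,0]<40); w=W[m]; print(m.sum(), np.nanpercentile(w,[5,50,95],axis=0).round(3))
E
python3 go.py 0.4103 -0.3628 0.198 -90
```

```text
0 [nan nan nan]
t 0.9 P [ 0.2283 -0.5818  0.4048] jaw -68.58 open 0.087 F [0.3 0.2 0.5] tilt 0.01 j6 -10
spin deg 21.42 rad 0.374
offset after spin (tool x,y,z): [ 0.2068  0.182  -0.219 ]
  return np.nanmean(a, axis, out=out, keepdims=keepdims)
```

```bash
python3 - <<'E'
from h import *
f=np.load('side.npz')
K=f['K'];T=np.linalg.inv(f['world_to_cam'])
for u,v in[(341,160),(350,160),(349,150),(349,168),(318,150)]:
    d=T[:3,:3]@np.array([(u-K[0,2])/K[0,0],-(v-K[1,2])/K[1,1],-1]); o=T[:3,3]
    print(u,v,(o+d*(0.03-o[2])/d[2]).round(3))
f=np.load('side.npz'); print(f['pixels'][160,349])
E
```

```text
341 160 [ 0.325 -0.312  0.03 ]
350 160 [ 0.297 -0.32   0.03 ]
349 150 [ 0.308 -0.37   0.03 ]
349 168 [ 0.294 -0.28   0.03 ]
318 150 [ 0.408 -0.341  0.03 ]
[11 11 66]
```

```bash
python3 -m crank '[{"offset":[0,0,0],"spin":0.125},{"offset":[0,0,0],"spin":0.125},{"offset":[0,0,0],"spin":0.124},{"offset":[0,0.03,-0.036],"spin":0},{"offset":[0,0.03,-0.036],"spin":0},{"offset":[0,0.03,-0.036],"spin":0},{"offset":[0,0.03,-0.036],"spin":0},{"offset":[0,0.03,-0.036],"spin":0},{"offset":[0,0.032,-0.039],"spin":0},{"offset":[0,0,0],"spin":0}]' 0.087; python3 go.py 0.4103 -0.3628 0.198 -90
```

```text
time_s: 1.9
position: [0.4127, -0.3583, 0.4048]
tcp_rot: [[0.001, 1.0, 0.007], [0.003, 0.007, -1.0], [-1.0, 0.001, -0.003]]
force: [-1.1, -1.2, -0.2]
opening: 0.998
t 1.9 P [ 0.4127 -0.3583  0.4048] jaw -89.62 open 0.087 F [-1.1 -1.2 -0.2] tilt 0.17 j6 37
spin deg 0.38 rad 0.007
offset after spin (tool x,y,z): [ 0.2068 -0.0024  0.0045]
```

```bash
python3 -m crank '[{"offset":[0.035,0,0],"spin":0},{"offset":[0.035,0,0],"spin":0},{"offset":[0.035,0,0],"spin":0},{"offset":[0.02,0,0],"spin":0},{"offset":[0,0,0],"spin":0},{"offset":[0,0,0],"spin":0},{"offset":[0,0,0],"spin":0}]'; python3 go.py 0.4103 -0.3628 0.198 -90
python3 - <<'E'
from h import *
p=bot.capture('side'); cv2.imwrite('pics/s1.png',cv2.resize(p['pixels'][60:260,200:450],None,fx=3,fy=3))
p=bot.capture('top'); cv2.imwrite('pics/t1.png',p['pixels'])
E
```

```text
time_s: 2.6
position: [0.4103, -0.3641, 0.2811]
tcp_rot: [[0.002, 1.0, -0.001], [-0.002, -0.001, -1.0], [-1.0, 0.002, 0.002]]
force: [-1.0, -0.7, -0.3]
opening: 0.997
t 2.6 P [ 0.4103 -0.3641  0.2811] jaw -90.03 open 0.087 F [-1.  -0.7 -0.3] tilt 0.18 j6 37
spin deg -0.03 rad -0.001
offset after spin (tool x,y,z): [ 0.0831  0.     -0.0013]
```

View pics/s1.png

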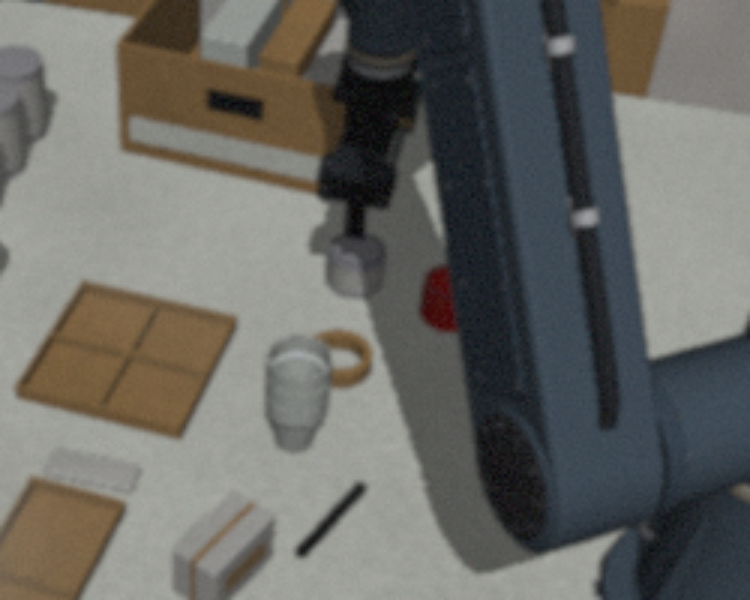

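The gripper is above the grey squat tin (crop pixel 355,265), and the red one is well aside. Descending and gripping.

```bash
python3 -m crank '[{"offset":[0.03,0,0],"spin":0},{"offset":[0.03,0,0],"spin":0},{"offset":[0.015,0,0],"spin":0},{"offset":[0.008,0,0],"spin":0},{"offset":[0,0,0],"spin":0}]'; python3 -m crank '[{"offset":[0,0,0],"spin":0},{"offset":[0,0,0],"spin":0},{"offset":[0,0,0],"spin":0},{"offset":[0,0,0],"spin":0},{"offset":[0,0,0],"spin":0},{"offset":[0,0,0],"spin":0},{"offset":[0,0,0],"spin":0}]' 0.05;python3 go.py 0.5784 -0.2091 0.33 
```

```text
time_s: 3.2
position: [0.41, -0.3633, 0.1966]
tcp_rot: [[-0.0, 1.0, -0.0], [0.0, -0.0, -1.0], [-1.0, -0.0, -0.0]]
force: [-0.6, 0.0, 0.3]
opening: 0.996
time_s: 3.9
position: [0.4103, -0.3638, 0.1977]
tcp_rot: [[0.001, 1.0, -0.0], [-0.002, -0.0, -1.0], [-1.0, 0.001, 0.002]]
force: [0.1, -1.0, 5.7]
opening: 0.753
t 3.9 P [ 0.4103 -0.3638  0.1977] jaw -90.00 open 0.066 F [ 0.1 -1.   5.7] tilt 0.15 j6 37
spin deg -0.00 rad -0.000
offset after spin (tool x,y,z): [-0.1323  0.1681 -0.1547]
```

```bash
python3 -m crank '[{"offset":[-0.01,0,0],"spin":0},{"offset":[-0.03,0,0],"spin":0},{"offset":[-0.03,0,0],"spin":0},{"offset":[-0.01,0,0],"spin":0},{"offset":[0,0,0],"spin":0}]';python3 go.py 0.6555 -0.2091 0.28 -90
```

```text
time_s: 4.4
position: [0.4102, -0.3633, 0.2781]
tcp_rot: [[0.002, 1.0, -0.0], [-0.002, -0.0, -1.0], [-1.0, 0.002, 0.002]]
force: [-0.5, 0.1, -1.7]
opening: 0.753
t 4.4 P [ 0.4102 -0.3633  0.2781] jaw -90.01 open 0.066 F [-0.5  0.1 -1.7] tilt 0.16 j6 37
spin deg -0.01 rad -0.000
offset after spin (tool x,y,z): [-0.0019  0.2453 -0.1542]
```

```bash
python3 -m crank '[{"offset":[0,0.015,-0.01],"spin":0},{"offset":[0,0.03,-0.019],"spin":0},{"offset":[0,0.035,-0.022],"spin":0},{"offset":[0,0.035,-0.022],"spin":0},{"offset":[0,0.035,-0.022],"spin":0},{"offset":[0,0.035,-0.022],"spin":0},{"offset":[0,0.03,-0.019],"spin":0},{"offset":[0,0.02,-0.013],"spin":0},{"offset":[0,0.01,-0.005],"spin":0},{"offset":[0,0,0],"spin":0},{"offset":[0,0,0],"spin":0},{"offset":[0,0,0],"spin":0}]';python3 go.py 0.6555 -0.2091 0.203 -90
python3 - <<'E'
from h import *
p=bot.capture('top'); cv2.imwrite('pics/t2.png',cv2.resize(p['pixels'][90:290,200:450],None,fx=3,fy=3))
E
```

```text
time_s: 5.6
position: [0.6538, -0.2102, 0.2762]
tcp_rot: [[-0.002, 1.0, -0.002], [0.001, -0.002, -1.0], [-1.0, -0.002, -0.001]]
force: [0.4, -0.1, -1.5]
opening: 0.751
t 5.6 P [ 0.6538 -0.2102  0.2762] jaw -90.10 open 0.065 F [ 0.4 -0.1 -1.5] tilt 0.12 j6 63
spin deg -0.10 rad -0.002
offset after spin (tool x,y,z): [ 0.0732  0.0017 -0.0011]
```

View pics/t2.png

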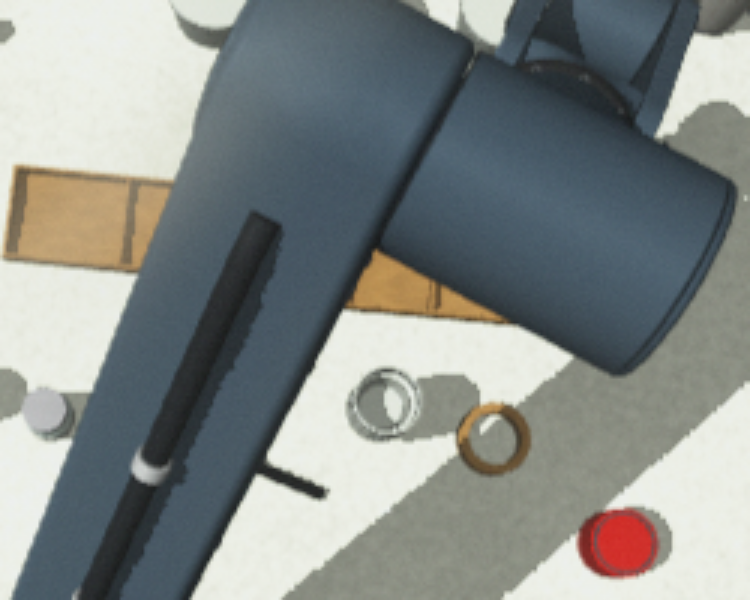

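The arm hides the tray from above, so I'll descend on the measured numbers and watch the force.

```bash
python3 -m crank '[{"offset":[0.025,0.001,-0.001],"spin":0},{"offset":[0.025,0.001,0],"spin":0},{"offset":[0.015,0,0],"spin":0},{"offset":[0.004,0,0],"spin":0},{"offset":[0.002,0,0],"spin":0},{"offset":[0.002,0,0],"spin":0},{"offset":[0,0,0],"spin":0}]';python3 go.py 0.6555 -0.2091 0.2017 -90
```

```text
time_s: 6.35
position: [0.6573, -0.2085, 0.2046]
tcp_rot: [[0.001, 1.0, -0.0], [-0.001, -0.0, -1.0], [-1.0, 0.001, 0.001]]
force: [0.6, 0.7, -1.5]
opening: 0.749
t 6.3 P [ 0.6573 -0.2085  0.2046] jaw -90.02 open 0.065 F [ 0.6  0.7 -1.5] tilt 0.09 j6 63
spin deg -0.02 rad -0.000
offset after spin (tool x,y,z): [ 0.0029 -0.0018  0.0006]
```

```bash
python3 -c "
from h import *
p=bot.capture('side'); cv2.imwrite('pics/s2.png',cv2.resize(p['pixels'][110:230,180:340],None,fx=4,fy=4))"
```

```text
(no output)
```

View pics/s2.png

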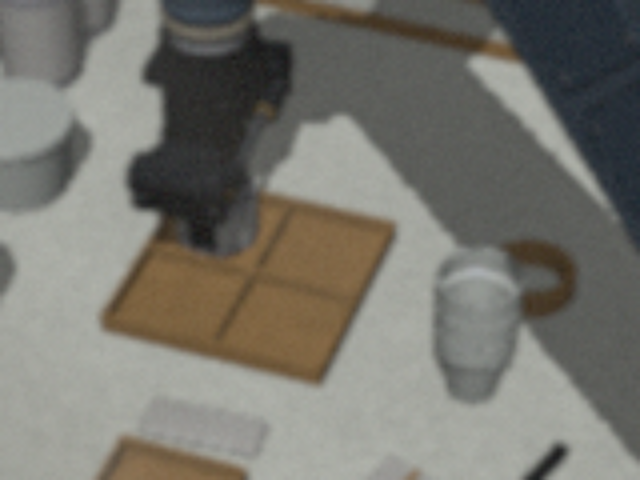

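Tin (215,235) is inside the far-right compartment, just above the floor. Lowering until contact, then releasing.

```bash
python3 -m crank '[{"offset":[0.0015,-0.0005,0],"spin":0},{"offset":[0.0015,-0.001,0],"spin":0},{"offset":[0,0,0],"spin":0},{"offset":[0,0,0],"spin":0}]'; python3 -m crank '[{"offset":[0,0,0],"spin":0},{"offset":[0,0,0],"spin":0},{"offset":[0,0,0],"spin":0},{"offset":[-0.003,0,0],"spin":0},{"offset":[-0.02,0,0],"spin":0},{"offset":[-0.04,0,0],"spin":0},{"offset":[-0.04,0,0],"spin":0},{"offset":[-0.04,0,0],"spin":0},{"offset":[0,0,0],"spin":0}]' 0.087;python3 go.py 0.4185 -0.0978 0.278 -90
```

```text
time_s: 6.8
position: [0.656, -0.2083, 0.2018]
tcp_rot: [[0.002, 1.0, -0.0], [-0.001, -0.0, -1.0], [-1.0, 0.002, 0.001]]
force: [0.5, 0.5, 3.6]
opening: 0.752
time_s: 7.7
position: [0.6573, -0.2092, 0.3509]
tcp_rot: [[0.012, 1.0, -0.0], [-0.007, -0.0, -1.0], [-1.0, 0.012, 0.007]]
force: [0.7, -0.4, 0.9]
opening: 0.999
t 7.7 P [ 0.6573 -0.2092  0.3509] jaw -90.01 open 0.087 F [ 0.7 -0.4  0.9] tilt 0.80 j6 63
spin deg -0.01 rad -0.000
offset after spin (tool x,y,z): [ 0.0729 -0.2388 -0.1114]
```

```bash
python3 -m crank '[{"offset":[0,-0.02,-0.01],"spin":0},{"offset":[0,-0.035,-0.016],"spin":0},{"offset":[0,-0.035,-0.016],"spin":0},{"offset":[0,-0.035,-0.016],"spin":0},{"offset":[0,-0.035,-0.016],"spin":0},{"offset":[0,-0.035,-0.016],"spin":0},{"offset":[0,-0.03,-0.014],"spin":0},{"offset":[0,-0.014,-0.007],"spin":0},{"offset":[0,0,0],"spin":0},{"offset":[0,0,0],"spin":0},{"offset":[0,0,0],"spin":0}]';python3 go.py 0.4185 -0.0978 0.278 -90
python3 -c "
from h import *
p=bot.capture('side'); cv2.imwrite('pics/s3.png',cv2.resize(p['pixels'][80:230,180:380],None,fx=4,fy=4))"
```

```text
time_s: 8.8
position: [0.4179, -0.0981, 0.3438]
tcp_rot: [[0.002, 1.0, -0.0], [-0.001, -0.0, -1.0], [-1.0, 0.002, 0.001]]
force: [0.4, 0.2, 0.0]
opening: 1.005
t 8.8 P [ 0.4179 -0.0981  0.3438] jaw -90.02 open 0.087 F [0.4 0.2 0. ] tilt 0.13 j6 62
spin deg -0.02 rad -0.000
offset after spin (tool x,y,z): [ 0.0658  0.0006 -0.0003]
```

View pics/s3.png

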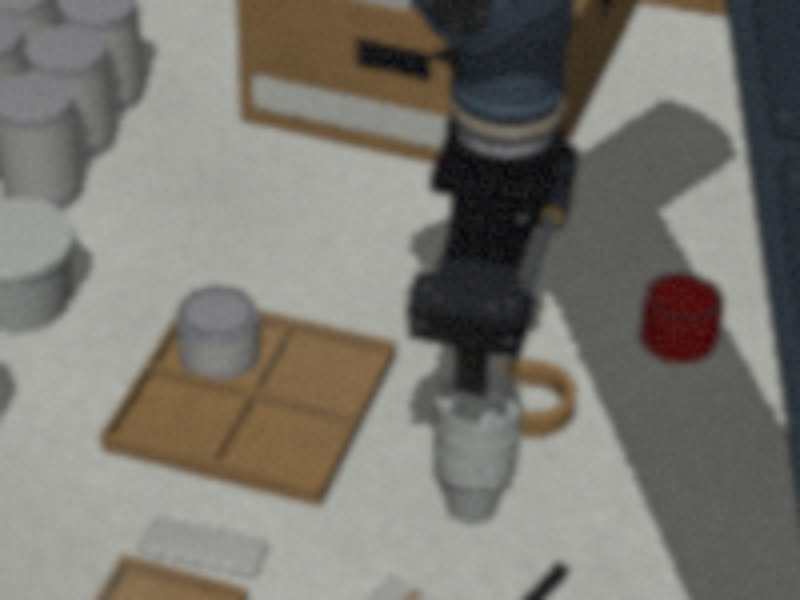

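The squat tin stands upright in its compartment (218,333), and the open fingers are above the stack (475,400). Descending to a tip height of about 96 mm.

```bash
python3 -m crank '[{"offset":[0.025,0,0],"spin":0},{"offset":[0.025,0,0],"spin":0},{"offset":[0.01,0,0],"spin":0},{"offset":[0.0055,0,0],"spin":0},{"offset":[0,0,0],"spin":0},{"offset":[0,0,0],"spin":0},{"offset":[0,0,0],"spin":0}]';python3 go.py 0.4185 -0.0978 0.278 -90
python3 -c "
from h import *
p=bot.capture('side'); cv2.imwrite('pics/s4.png',cv2.resize(p['pixels'][145:225,250:350],None,fx=6,fy=6))
for i in range(3): 
  bot.capture('top'); print(bot.read_state()['position'])"
```

```text
time_s: 9.55
position: [0.4169, -0.0973, 0.2789]
tcp_rot: [[0.002, 1.0, -0.0], [-0.001, -0.0, -1.0], [-1.0, 0.002, 0.001]]
force: [0.5, 0.3, 0.4]
opening: 0.998
t 9.6 P [ 0.4169 -0.0973  0.2789] jaw -90.00 open 0.087 F [0.5 0.3 0.4] tilt 0.10 j6 62
spin deg -0.00 rad -0.000
offset after spin (tool x,y,z): [0.0009 0.0016 0.0005]
[ 0.41675286 -0.09724774  0.27892237]
[ 0.41669452 -0.09720936  0.2788442 ]
[ 0.41666234 -0.09723975  0.27874547]
```

View pics/s4.png

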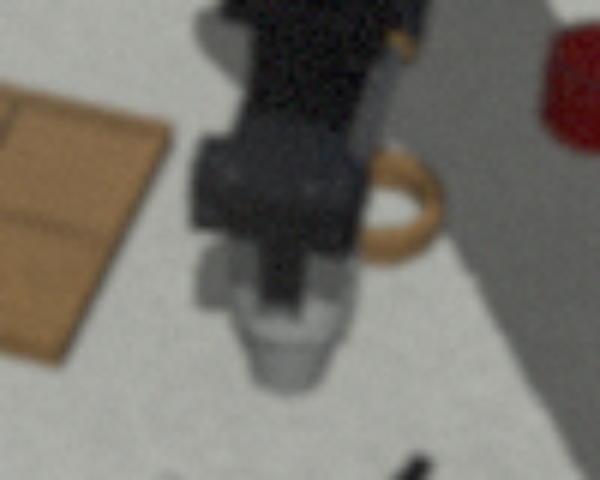

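```bash
python3 -m crank '[{"offset":[0,0.001,0],"spin":0},{"offset":[0,0,0],"spin":0},{"offset":[0,0,0],"spin":0},{"offset":[0,0,0],"spin":0},{"offset":[0,0,0],"spin":0},{"offset":[0,0,0],"spin":0},{"offset":[0,0,0],"spin":0}]' 0.055; python3 -m crank '[{"offset":[-0.005,0,0],"spin":0},{"offset":[-0.01,0,0],"spin":0},{"offset":[0,0,0],"spin":0},{"offset":[0,0,0],"spin":0}]'; python3 go.py 0.4185 -0.0978 0.278 -90
python3 -c "
from h import *
p=bot.capture('side'); cv2.imwrite('pics/s5.png',cv2.resize(p['pixels'][145:225,250:350],None,fx=6,fy=6))"
```

```text
time_s: 10.45
position: [0.4176, -0.0973, 0.2783]
tcp_rot: [[0.0, 1.0, -0.0], [-0.0, -0.0, -1.0], [-1.0, 0.0, 0.0]]
force: [0.0, -0.5, 0.8]
opening: 0.727
time_s: 10.85
position: [0.4176, -0.0972, 0.2938]
tcp_rot: [[0.001, 1.0, -0.0], [-0.0, -0.0, -1.0], [-1.0, 0.001, 0.0]]
force: [-0.4, -0.7, 0.4]
opening: 0.721
t 10.8 P [ 0.4176 -0.0972  0.2938] jaw -90.01 open 0.063 F [-0.4 -0.7  0.4] tilt 0.07 j6 62
spin deg -0.01 rad -0.000
offset after spin (tool x,y,z): [0.0158 0.0009 0.0006]
```

View pics/s5.png

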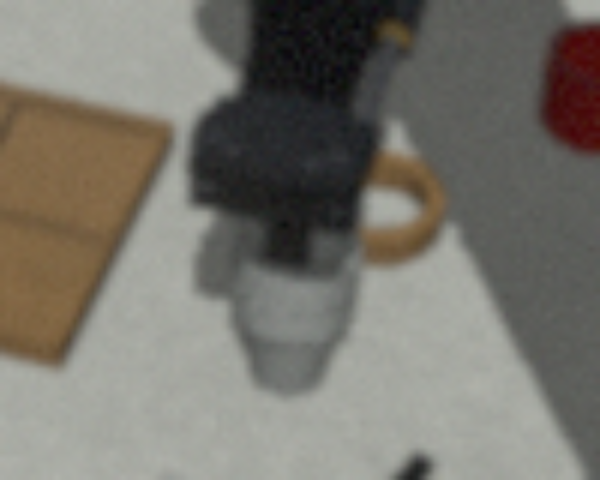

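```bash
python3 -m crank '[{"offset":[-0.01,0,0],"spin":0},{"offset":[-0.015,0,0],"spin":0},{"offset":[-0.01,0,0],"spin":0},{"offset":[0,0,0],"spin":0},{"offset":[0,0,0],"spin":0}]'; python3 go.py 0.4185 -0.0978 0.278 -90
python3 -c "
from h import *
p=bot.capture('side'); cv2.imwrite('pics/s6.png',cv2.resize(p['pixels'][125:225,250:350],None,fx=6,fy=6))"
```

```text
time_s: 11.4
position: [0.4175, -0.0972, 0.3285]
tcp_rot: [[0.001, 1.0, -0.0], [-0.0, -0.0, -1.0], [-1.0, 0.001, 0.0]]
force: [-0.0, -0.8, -0.7]
opening: 0.727
t 11.4 P [ 0.4175 -0.0972  0.3285] jaw -90.01 open 0.063 F [-0.  -0.8 -0.7] tilt 0.04 j6 62
spin deg -0.01 rad -0.000
offset after spin (tool x,y,z): [0.0505 0.001  0.0006]
```

View pics/s6.png

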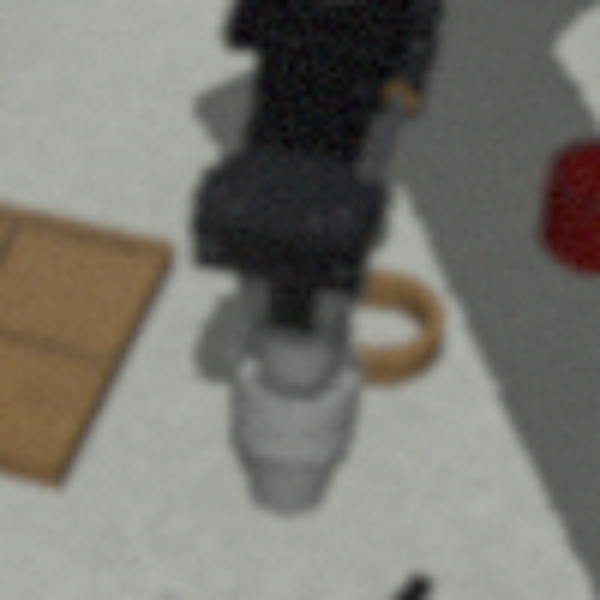

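The top beaker is coming out alone; the other two remain standing (rim near 290,380). Lifting clear.

```bash
python3 -m crank '[{"offset":[-0.015,0,0],"spin":0},{"offset":[-0.02,0,0],"spin":0},{"offset":[-0.01,0,0],"spin":0},{"offset":[0,0,0],"spin":0}]'; python3 go.py 0.5725 -0.1145 0.375 -90
```

```text
time_s: 11.85
position: [0.4178, -0.0973, 0.3739]
tcp_rot: [[0.002, 1.0, -0.0], [-0.001, -0.0, -1.0], [-1.0, 0.002, 0.001]]
force: [-0.8, 0.1, -0.8]
opening: 0.725
t 11.8 P [ 0.4178 -0.0973  0.3739] jaw -90.01 open 0.063 F [-0.8  0.1 -0.8] tilt 0.14 j6 62
spin deg -0.01 rad -0.000
offset after spin (tool x,y,z): [-0.0011  0.1547  0.0172]
```

```bash
python3 -m crank '[{"offset":[0,0.015,0.002],"spin":0},{"offset":[0,0.03,0.003],"spin":0},{"offset":[0,0.035,0.004],"spin":0},{"offset":[0,0.035,0.004],"spin":0},{"offset":[0,0.025,0.003],"spin":0},{"offset":[0,0.015,0.001],"spin":0},{"offset":[0,0,0],"spin":0},{"offset":[0,0,0],"spin":0},{"offset":[0,0,0],"spin":0}]';python3 -m crank '[{"offset":[0.025,0,0],"spin":0},{"offset":[0.03,0,0],"spin":0},{"offset":[0.03,0,0],"spin":0},{"offset":[0.02,0,0],"spin":0},{"offset":[0.01,0,0],"spin":0},{"offset":[0,0,0],"spin":0},{"offset":[0,0,0],"spin":0}]'; python3 go.py 0.5725 -0.1145 0.2385 -90
python3 -c "
from h import *
p=bot.capture('side'); cv2.imwrite('pics/s7.png',cv2.resize(p['pixels'][125:225,190:340],None,fx=5,fy=5))"
```

```text
time_s: 12.75
position: [0.5713, -0.1139, 0.3724]
tcp_rot: [[-0.003, 1.0, -0.0], [0.001, -0.0, -1.0], [-1.0, -0.003, -0.001]]
force: [0.3, 0.3, -0.8]
opening: 0.723
time_s: 13.45
position: [0.5726, -0.1144, 0.259]
tcp_rot: [[0.001, 1.0, -0.0], [-0.0, -0.0, -1.0], [-1.0, 0.001, 0.0]]
force: [-0.1, -0.1, -1.7]
opening: 0.724
t 13.4 P [ 0.5726 -0.1144  0.259 ] jaw -90.02 open 0.063 F [-0.1 -0.1 -1.7] tilt 0.07 j6 68
spin deg -0.02 rad -0.000
offset after spin (tool x,y,z): [ 0.0205 -0.0001  0.0001]
```

View pics/s7.png

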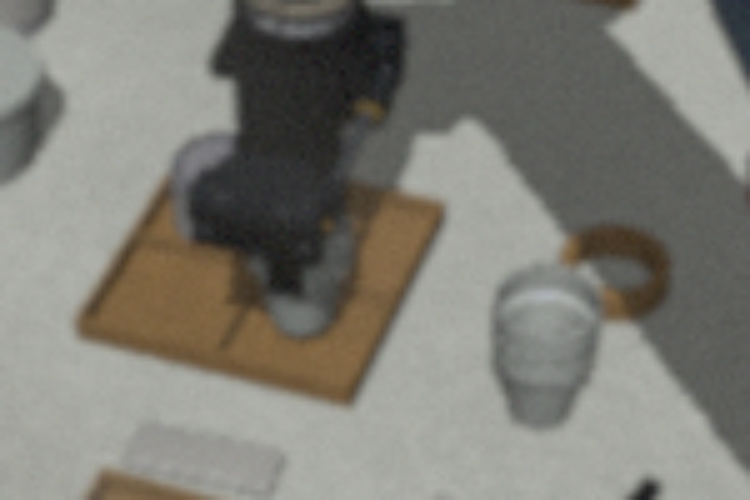

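The beaker (300,310) hangs over the near-left compartment and the remaining stack is upright (550,340). Lowering.

```bash
python3 -m crank '[{"offset":[0.008,0,0],"spin":0},{"offset":[0.006,0,0],"spin":0},{"offset":[0.004,0,0],"spin":0},{"offset":[0.0015,0,0],"spin":0},{"offset":[0,0,0],"spin":0},{"offset":[0,0,0],"spin":0}]'; python3 go.py 0.5725 -0.1145 0.2385 -90
```

```text
time_s: 14.1
position: [0.5726, -0.1142, 0.2387]
tcp_rot: [[0.0, 1.0, -0.0], [-0.0, -0.0, -1.0], [-1.0, 0.0, 0.0]]
force: [0.1, 0.3, -0.4]
opening: 0.726
t 14.1 P [ 0.5726 -0.1142  0.2387] jaw -90.01 open 0.063 F [ 0.1  0.3 -0.4] tilt 0.01 j6 68
spin deg -0.01 rad -0.000
offset after spin (tool x,y,z): [ 0.0002 -0.0001  0.0003]
```

```bash
python3 -m crank '[{"offset":[0.001,0,0],"spin":0},{"offset":[0,0,0],"spin":0},{"offset":[0,0,0],"spin":0}]'; python3 -m crank '[{"offset":[0,0,0],"spin":0},{"offset":[0,0,0],"spin":0},{"offset":[0,0,0],"spin":0},{"offset":[0,0,0],"spin":0},{"offset":[-0.01,0,0],"spin":0},{"offset":[-0.03,0,0],"spin":0},{"offset":[-0.03,0,0],"spin":0},{"offset":[-0.03,0,0],"spin":0},{"offset":[-0.02,0,0],"spin":0},{"offset":[0,0,0],"spin":0}]' 0.087; python3 go.py 0.4428 0.0898 0.35 -22.7
```

```text
time_s: 14.4
position: [0.5727, -0.1143, 0.2383]
tcp_rot: [[0.001, 1.0, -0.0], [-0.0, -0.0, -1.0], [-1.0, 0.001, 0.0]]
force: [-0.7, 0.4, 5.1]
opening: 0.724
time_s: 15.4
position: [0.5734, -0.1145, 0.3617]
tcp_rot: [[0.007, 1.0, -0.0], [-0.003, -0.0, -1.0], [-1.0, 0.007, 0.003]]
force: [1.1, -0.0, -0.2]
opening: 1.0
t 15.4 P [ 0.5734 -0.1145  0.3617] jaw -90.01 open 0.087 F [ 1.1 -0.  -0.2] tilt 0.46 j6 68
spin deg -67.31 rad -1.175
offset after spin (tool x,y,z): [ 0.0117  0.1381 -0.1994]
```

```bash
python3 -m crank '[{"offset":[0,0,0],"spin":-0.147},{"offset":[0,0,0],"spin":-0.147},{"offset":[0,0,0],"spin":-0.147},{"offset":[0,0,0],"spin":-0.147},{"offset":[0,0,0],"spin":-0.147},{"offset":[0,0,0],"spin":-0.147},{"offset":[0,0,0],"spin":-0.147},{"offset":[0,0,0],"spin":-0.146},{"offset":[0,0,0],"spin":0}]'; python3 -m crank '[{"offset":[0,0.014,-0.02],"spin":0},{"offset":[0,0.021,-0.03],"spin":0},{"offset":[0,0.021,-0.03],"spin":0},{"offset":[0,0.021,-0.03],"spin":0},{"offset":[0,0.021,-0.03],"spin":0},{"offset":[0,0.021,-0.03],"spin":0},{"offset":[0,0.014,-0.02],"spin":0},{"offset":[0,0.005,-0.009],"spin":0},{"offset":[0,0,0],"spin":0},{"offset":[0,0,0],"spin":0},{"offset":[0,0,0],"spin":0}]'; python3 go.py 0.4428 0.0898 0.205 -22.7
python3 -c "
from h import *
p=bot.capture('side'); cv2.imwrite('pics/s8.png',p['pixels'])
W=cloud(p)
for l in ('carton_center','cup_top_center','cup_next_center','squat_tin_center'):
  for r in bot.regions_of(l,p)[:3]:
    w=W[r['region']]; print(l,round(r['p'],2),np.round(r['extent']),np.nanmedian(w,0).round(3),np.nanpercentile(w[:,2],97).round(3))
"
```

```text
time_s: 16.3
position: [0.5721, -0.1141, 0.3567]
tcp_rot: [[-0.002, 0.386, 0.922], [0.001, 0.922, -0.386], [-1.0, -0.0, -0.002]]
force: [0.2, 0.2, -0.9]
opening: 1.0
time_s: 17.4
position: [0.4433, 0.089, 0.3578]
tcp_rot: [[0.001, 0.387, 0.922], [-0.0, 0.922, -0.387], [-1.0, 0.0, 0.001]]
force: [0.1, 0.1, 0.3]
opening: 0.998
t 17.4 P [0.4433 0.089  0.3578] jaw -22.79 open 0.087 F [0.1 0.1 0.3] tilt 0.07 j6 20
spin deg -0.09 rad -0.002
offset after spin (tool x,y,z): [ 0.1528  0.0006 -0.0008]
carton_center 0.91 [271. 246.  33.  41.] [0.441 0.106 0.055] 0.061
cup_top_center 0.69 [208. 258.  67.  69.] [0.612 0.164 0.003] 0.017
cup_top_center 0.67 [248. 190.  14.  19.] [ 0.57  -0.09   0.039] 0.248
squat_tin_center 0.73 [234. 164.  22.  24.] [ 0.659 -0.19   0.044] 0.05
squat_tin_center 0.58 [351. 161.  24.  20.] [ 0.3   -0.319  0.037] 0.046
```

View pics/s8.png

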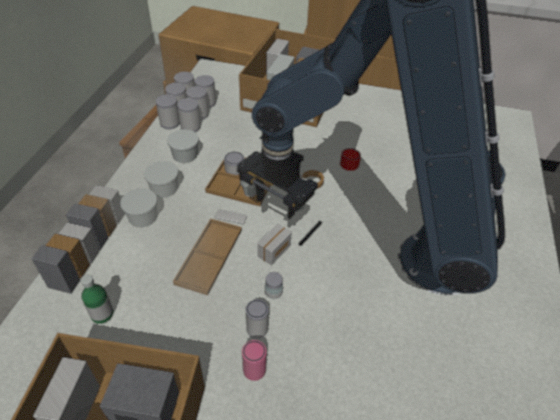

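The gripper is over the carton (275,243), the beaker and squat tin are in the square tray. Descending on the carton.

```bash
python3 -m crank '[{"offset":[0.03,0,0],"spin":0},{"offset":[0.035,0,0],"spin":0},{"offset":[0.03,0,0],"spin":0},{"offset":[0.025,0,0],"spin":0},{"offset":[0.02,0,0],"spin":0},{"offset":[0.012,0,0],"spin":0},{"offset":[0,0,0],"spin":0},{"offset":[0,0,0],"spin":0}]'; python3 -m crank '[{"offset":[0,0,0],"spin":0},{"offset":[0,0,0],"spin":0},{"offset":[0,0,0],"spin":0},{"offset":[0,0,0],"spin":0},{"offset":[0,0,0],"spin":0},{"offset":[0,0,0],"spin":0},{"offset":[0,0,0],"spin":0},{"offset":[0,0,0],"spin":0},{"offset":[0,0,0],"spin":0}]' 0.035; python3 go.py 0.6052 0.0991 0.30 -3.8
```

```text
time_s: 18.45
position: [0.4424, 0.0897, 0.2057]
tcp_rot: [[-0.0, 0.386, 0.922], [0.0, 0.922, -0.386], [-1.0, -0.0, -0.0]]
force: [0.9, 1.3, 1.0]
opening: 0.999
time_s: 19.35
position: [0.4425, 0.0898, 0.206]
tcp_rot: [[0.001, 0.386, 0.923], [-0.0, 0.923, -0.386], [-1.0, 0.0, 0.001]]
force: [1.4, -0.4, 4.0]
opening: 0.577
t 19.4 P [0.4425 0.0898 0.206 ] jaw -22.69 open 0.050 F [ 1.4 -0.4  4. ] tilt 0.08 j6 20
spin deg -18.89 rad -0.330
offset after spin (tool x,y,z): [-0.094   0.02    0.1617]
```

```bash
python3 -m crank '[{"offset":[-0.01,0,0],"spin":0},{"offset":[-0.03,0,0],"spin":0},{"offset":[-0.03,0,0],"spin":0},{"offset":[-0.015,0,0],"spin":0},{"offset":[0,0,0],"spin":-0.08},{"offset":[0,0,0],"spin":-0.1},{"offset":[0,0,0],"spin":-0.09},{"offset":[0,0,0],"spin":-0.06},{"offset":[0,0,0],"spin":0},{"offset":[0,0,0],"spin":0}]'; python3 -m crank '[{"offset":[0,0.002,0.015],"spin":0},{"offset":[0,0.004,0.03],"spin":0},{"offset":[0,0.004,0.035],"spin":0},{"offset":[0,0.004,0.035],"spin":0},{"offset":[0,0.004,0.03],"spin":0},{"offset":[0,0.002,0.016],"spin":0},{"offset":[0,0,0],"spin":0},{"offset":[0,0,0],"spin":0},{"offset":[0,0,0],"spin":0}]'; python3 go.py 0.6052 0.0991 0.2097 -3.8
python3 -c "
from h import *
p=bot.capture('side'); cv2.imwrite('pics/s9.png',cv2.resize(p['pixels'][165:315,150:350],None,fx=4,fy=4))"
```

```text
time_s: 20.35
position: [0.4417, 0.0899, 0.2908]
tcp_rot: [[-0.001, 0.067, 0.998], [0.0, 0.998, -0.067], [-1.0, 0.0, -0.001]]
force: [-0.3, 0.7, -2.2]
opening: 0.569
time_s: 21.25
position: [0.6025, 0.0993, 0.2902]
tcp_rot: [[-0.003, 0.066, 0.998], [0.0, 0.998, -0.066], [-1.0, -0.0, -0.003]]
force: [0.5, 0.2, -1.0]
opening: 0.572
t 21.2 P [0.6025 0.0993 0.2902] jaw -3.79 open 0.050 F [ 0.5  0.2 -1. ] tilt 0.20 j6 3
spin deg 0.01 rad 0.000
offset after spin (tool x,y,z): [0.0805 0.     0.0027]
```

View pics/s9.png

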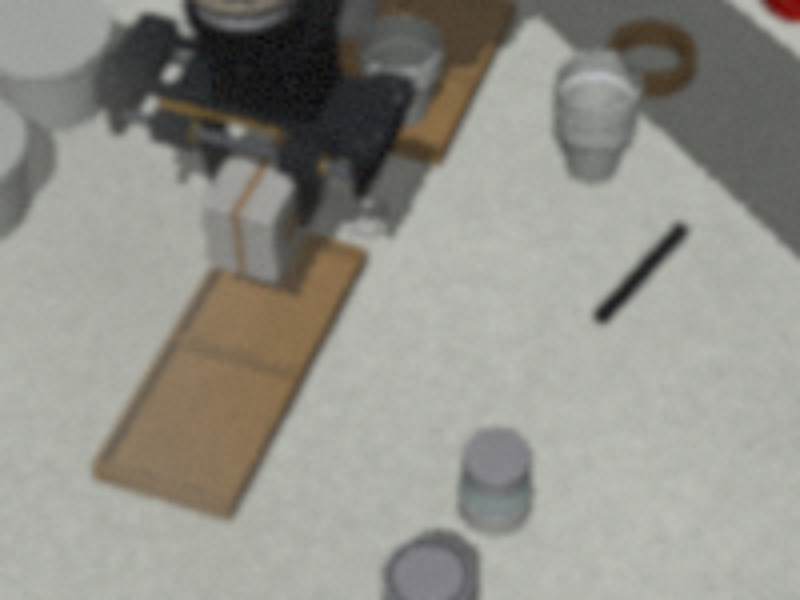

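The carton (250,220) is upright, aligned and above the right compartment. Lowering.

```bash
python3 -m crank '[{"offset":[0.02,0,0.001],"spin":0},{"offset":[0.03,0,0],"spin":0},{"offset":[0.018,0,0],"spin":0},{"offset":[0.006,0,0],"spin":0},{"offset":[0,0,0],"spin":0},{"offset":[0,0,0],"spin":0}]'; python3 go.py 0.6052 0.0991 0.2097 -3.8
```

```text
time_s: 21.9
position: [0.6053, 0.0992, 0.2176]
tcp_rot: [[0.001, 0.066, 0.998], [0.0, 0.998, -0.066], [-1.0, 0.0, 0.001]]
force: [-0.8, 0.8, -1.8]
opening: 0.572
t 21.9 P [0.6053 0.0992 0.2176] jaw -3.79 open 0.050 F [-0.8  0.8 -1.8] tilt 0.08 j6 3
spin deg 0.01 rad 0.000
offset after spin (tool x,y,z): [ 0.0079 -0.0001 -0.0001]
```

```bash
python3 -m crank '[{"offset":[0.004,0,0],"spin":0},{"offset":[0.0025,0,0],"spin":0},{"offset":[0.002,0,0],"spin":0},{"offset":[0,0,0],"spin":0},{"offset":[0,0,0],"spin":0},{"offset":[0,0,0],"spin":0}]'; python3 go.py 0.6052 0.0991 0.2097 -3.8
```

```text
time_s: 22.5
position: [0.6054, 0.0991, 0.21]
tcp_rot: [[0.001, 0.066, 0.998], [-0.0, 0.998, -0.066], [-1.0, 0.0, 0.001]]
force: [-0.9, -0.2, 7.2]
opening: 0.572
t 22.5 P [0.6054 0.0991 0.21  ] jaw -3.78 open 0.050 F [-0.9 -0.2  7.2] tilt 0.08 j6 3
spin deg 0.02 rad 0.000
offset after spin (tool x,y,z): [ 0.0003 -0.0001 -0.0002]
```

```bash
python3 -m crank '[{"offset":[0,0,0],"spin":0},{"offset":[0,0,0],"spin":0},{"offset":[0,0,0],"spin":0},{"offset":[0,0,0],"spin":0},{"offset":[-0.01,0,0],"spin":0},{"offset":[-0.03,0,0],"spin":0},{"offset":[-0.04,0,0],"spin":0},{"offset":[-0.04,0,0],"spin":0},{"offset":[-0.02,0,0],"spin":0},{"offset":[0,0,0],"spin":0}]' 0.087; python3 go.py 0.4193 0.3357 0.35
```

```text
time_s: 23.5
position: [0.6062, 0.0992, 0.3528]
tcp_rot: [[0.009, 0.066, 0.998], [-0.0, 0.998, -0.066], [-1.0, 0.0, 0.009]]
force: [1.1, -0.1, 0.8]
opening: 0.999
t 23.5 P [0.6062 0.0992 0.3528] jaw -3.78 open 0.087 F [ 1.1 -0.1  0.8] tilt 0.51 j6 3
spin deg -0.00 rad -0.000
offset after spin (tool x,y,z): [ 0.0028  0.2237 -0.2021]
```

```bash
python3 -m crank '[{"offset":[0,0.02,-0.018],"spin":0},{"offset":[0,0.033,-0.03],"spin":0},{"offset":[0,0.033,-0.03],"spin":0},{"offset":[0,0.033,-0.03],"spin":0},{"offset":[0,0.033,-0.03],"spin":0},{"offset":[0,0.033,-0.03],"spin":0},{"offset":[0,0.025,-0.022],"spin":0},{"offset":[0,0.013,-0.012],"spin":0},{"offset":[0,0,0],"spin":0},{"offset":[0,0,0],"spin":0},{"offset":[0,0,0],"spin":0}]'; python3 go.py 0.4193 0.3357 0.219
python3 -c "
from h import *
p=bot.capture('side'); cv2.imwrite('pics/s10.png',cv2.resize(p['pixels'][150:400,150:370],None,fx=2.4,fy=2.4))"
```

```text
time_s: 24.6
position: [0.419, 0.3342, 0.3479]
tcp_rot: [[-0.0, 0.067, 0.998], [-0.001, 0.998, -0.067], [-1.0, -0.001, -0.0]]
force: [0.4, 0.1, -0.4]
opening: 1.0
t 24.6 P [0.419  0.3342 0.3479] jaw -3.84 open 0.087 F [ 0.4  0.1 -0.4] tilt 0.04 j6 30
spin deg -0.00 rad -0.000
offset after spin (tool x,y,z): [0.1289 0.0015 0.0002]
```

View pics/s10.png

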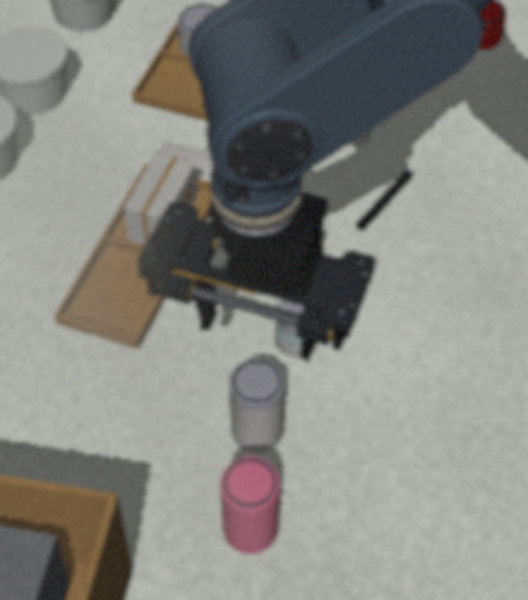

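The carton stands in the tray (165,195). The grey tall tin (258,400) is under the fingers, with the pink one behind it. Descending.

```bash
python3 -m crank '[{"offset":[0.02,0.001,0],"spin":0},{"offset":[0.035,0,0],"spin":0},{"offset":[0.03,0,0],"spin":0},{"offset":[0.025,0,0],"spin":0},{"offset":[0.013,0,0],"spin":0},{"offset":[0.006,0,0],"spin":0},{"offset":[0,0,0],"spin":0},{"offset":[0,0,0],"spin":0}]'; python3 -m crank '[{"offset":[0,0,0],"spin":0},{"offset":[0,0,0],"spin":0},{"offset":[0,0,0],"spin":0},{"offset":[0,0,0],"spin":0},{"offset":[0,0,0],"spin":0},{"offset":[0,0,0],"spin":0},{"offset":[0,0,0],"spin":0},{"offset":[0,0,0],"spin":0},{"offset":[0,0,0],"spin":0}]' 0.04; python3 go.py 0.6128 0.2149 0.32
```

```text
time_s: 25.45
position: [0.419, 0.336, 0.2201]
tcp_rot: [[0.002, 0.066, 0.998], [0.001, 0.998, -0.066], [-1.0, 0.001, 0.002]]
force: [0.3, -0.3, -0.3]
opening: 1.004
time_s: 26.35
position: [0.4188, 0.3361, 0.2195]
tcp_rot: [[0.001, 0.066, 0.998], [0.001, 0.998, -0.066], [-1.0, 0.001, 0.001]]
force: [1.9, 0.9, 2.4]
opening: 0.613
t 26.4 P [0.4188 0.3361 0.2195] jaw -3.78 open 0.053 F [1.9 0.9 2.4] tilt 0.09 j6 31
spin deg -0.00 rad -0.000
offset after spin (tool x,y,z): [-0.1005 -0.1082  0.2016]
```

```bash
python3 -m crank '[{"offset":[-0.01,0,0],"spin":0},{"offset":[-0.025,0,0],"spin":0},{"offset":[-0.03,0,0],"spin":0},{"offset":[-0.02,0,0],"spin":0},{"offset":[0,0,0],"spin":0}]'; python3 -m crank '[{"offset":[0,-0.008,0.015],"spin":0},{"offset":[0,-0.015,0.028],"spin":0},{"offset":[0,-0.019,0.035],"spin":0},{"offset":[0,-0.019,0.035],"spin":0},{"offset":[0,-0.019,0.035],"spin":0},{"offset":[0,-0.015,0.028],"spin":0},{"offset":[0,-0.009,0.017],"spin":0},{"offset":[0,-0.004,0.009],"spin":0},{"offset":[0,0,0],"spin":0},{"offset":[0,0,0],"spin":0},{"offset":[0,0,0],"spin":0}]';  python3 go.py 0.6128 0.2149 0.2235
python3 -c "
from h import *
p=bot.capture('side'); cv2.imwrite('pics/s11.png',cv2.resize(p['pixels'][150:350,130:370],None,fx=3,fy=3))"
```

```text
time_s: 26.85
position: [0.4184, 0.3362, 0.3066]
tcp_rot: [[0.003, 0.066, 0.998], [0.002, 0.998, -0.066], [-1.0, 0.002, 0.003]]
force: [-0.5, 0.8, -3.2]
opening: 0.614
time_s: 27.95
position: [0.6115, 0.2156, 0.3036]
tcp_rot: [[-0.003, 0.065, 0.998], [-0.0, 0.998, -0.065], [-1.0, -0.0, -0.003]]
force: [-0.4, 1.0, -2.1]
opening: 0.614
t 27.9 P [0.6115 0.2156 0.3036] jaw -3.72 open 0.053 F [-0.4  1.  -2.1] tilt 0.15 j6 13
spin deg -0.00 rad -0.000
offset after spin (tool x,y,z): [ 0.0801 -0.0006  0.0013]
```

View pics/s11.png

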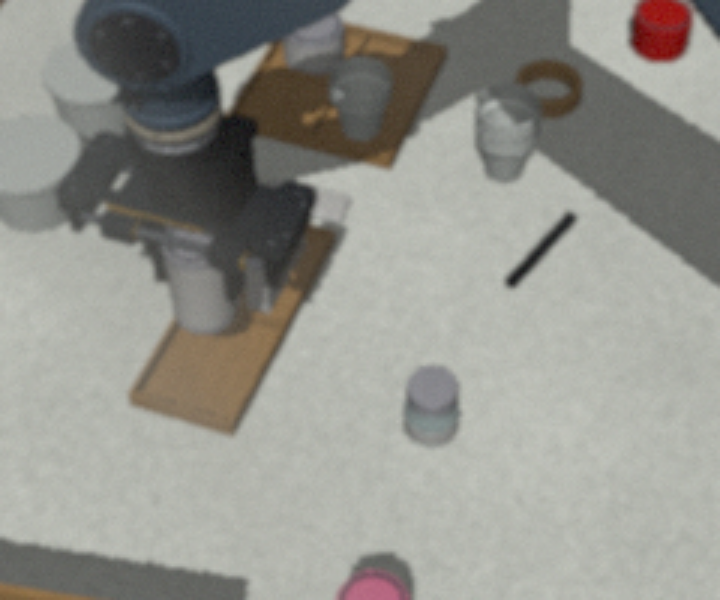

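The tall tin (205,290) hangs over the free left compartment. Lowering.

```bash
python3 -m crank '[{"offset":[0.02,0,0],"spin":0},{"offset":[0.03,0,0],"spin":0},{"offset":[0.015,0,0],"spin":0},{"offset":[0.006,0,0],"spin":0},{"offset":[0.003,0,0],"spin":0},{"offset":[0.002,0,0],"spin":0},{"offset":[0,0,0],"spin":0},{"offset":[0,0,0],"spin":0}]';  python3 go.py 0.6128 0.2149 0.2235
```

```text
time_s: 28.8
position: [0.6132, 0.2149, 0.2292]
tcp_rot: [[0.002, 0.066, 0.998], [0.0, 0.998, -0.066], [-1.0, 0.0, 0.002]]
force: [0.3, 0.5, -3.1]
opening: 0.617
t 28.8 P [0.6132 0.2149 0.2292] jaw -3.78 open 0.054 F [ 0.3  0.5 -3.1] tilt 0.10 j6 13
spin deg -0.00 rad -0.000
offset after spin (tool x,y,z): [ 0.0057 -0.0001 -0.0004]
```

```bash
python3 -m crank '[{"offset":[0.003,0,0],"spin":0},{"offset":[0.002,0,0],"spin":0},{"offset":[0.001,0,0],"spin":0},{"offset":[0,0,0],"spin":0},{"offset":[0,0,0],"spin":0},{"offset":[0,0,0],"spin":0}]';  python3 go.py 0.6128 0.2149 0.2235
```

```text
time_s: 29.4
position: [0.6129, 0.2149, 0.2235]
tcp_rot: [[0.001, 0.066, 0.998], [0.0, 0.998, -0.066], [-1.0, 0.0, 0.001]]
force: [-1.3, -0.5, 4.9]
opening: 0.608
t 29.4 P [0.6129 0.2149 0.2235] jaw -3.78 open 0.053 F [-1.3 -0.5  4.9] tilt 0.04 j6 13
spin deg -0.00 rad -0.000
offset after spin (tool x,y,z): [ 0.      0.     -0.0001]
```

Floor contact (+4.9 N). Releasing, retreating, then backing off for a last look.

```bash
python3 -m crank '[{"offset":[0,0,0],"spin":0},{"offset":[0,0,0],"spin":0},{"offset":[0,0,0],"spin":0},{"offset":[0,0,0],"spin":0},{"offset":[-0.01,0,0],"spin":0},{"offset":[-0.03,0,0],"spin":0},{"offset":[-0.04,0,0],"spin":0},{"offset":[-0.04,0,0],"spin":0},{"offset":[-0.03,0,0],"spin":0},{"offset":[0,0,0],"spin":0}]' 0.087; python3 -m crank '[{"offset":[0,0.03,-0.02],"spin":0},{"offset":[0,0.04,-0.03],"spin":0},{"offset":[0,0.04,-0.03],"spin":0},{"offset":[0,0.04,-0.03],"spin":0},{"offset":[0,0.04,-0.03],"spin":0},{"offset":[0,0.03,-0.02],"spin":0},{"offset":[0,0,0],"spin":0},{"offset":[0,0,0],"spin":0}]'
cat > chk.py <<'E'
from h import *
for n in('side','top'):
    p=bot.capture(n); cv2.imwrite(f'pics/end_{n}.png',p['pixels']); W=cloud(p)
    for l,lo,hi,zr in[('tall',(.55,.16),(.68,.27),(.08,.11)),('carton',(.55,.03),(.66,.165),(.05,.075)),('squat',(.60,-.26),(.71,-.16),(.04,.06)),('cup',(.52,-.165),(.625,-.065),(.055,.085)),('next',(.37,-.15),(.47,-.05),(.082,.1))]:
        m=(W[...,0]>lo[0])&(W[...,0]<hi[0])&(W[...,1]>lo[1])&(W[...,1]<hi[1])&(W[...,2]>zr[0])&(W[...,2]<zr[1]); w=W[m]
        if len(w)<5: print(n,l,len(w)); continue
        r=cv2.minAreaRect((w[:,:2]*1000).astype(np.float32))
        print(n,l,len(w),np.round(r[0],1),np.round(r[1],1),round(r[2],1),'z',np.round(np.percentile(w[:,2],[50,95]),4))
s=bot.read_state(); print(s['time_s'],s['force'],s['position'])
E
python3 chk.py
```

```text
time_s: 30.4
position: [0.6142, 0.2153, 0.3787]
tcp_rot: [[0.012, 0.066, 0.998], [0.002, 0.998, -0.066], [-1.0, 0.003, 0.012]]
force: [0.6, -0.6, -0.1]
opening: 0.999
time_s: 31.2
position: [0.4668, 0.4455, 0.3715]
tcp_rot: [[-0.001, 0.064, 0.998], [-0.001, 0.998, -0.064], [-1.0, -0.001, -0.001]]
force: [0.3, 0.2, -0.5]
opening: 0.998
side tall 4
side carton 0
side squat 38 [ 679.3 -217.8] [44.7 19.4] 54.7 z [0.0467 0.0494]
side cup 0
side next 0
top tall 292 [610.3 214.1] [53.3 51.5] 5.4 z [0.094  0.0978]
top carton 537 [603.8 100.1] [90.  51.8] 87.1 z [0.0634 0.0674]
top squat 370 [ 654.7 -205.5] [64.6 63.5] 55.2 z [0.0487 0.0519]
top cup 128 [ 572.9 -112.3] [61.7 62.1] 23.3 z [0.0679 0.0763]
top next 82 [417.6 -96.6] [62.3 61.9] 5.6 z [0.0906 0.0938]
31.3 [ 0.73749976 -0.41631261 -1.06308972] [0.4681258  0.44408455 0.37174812]
```

View pics/end_top.png

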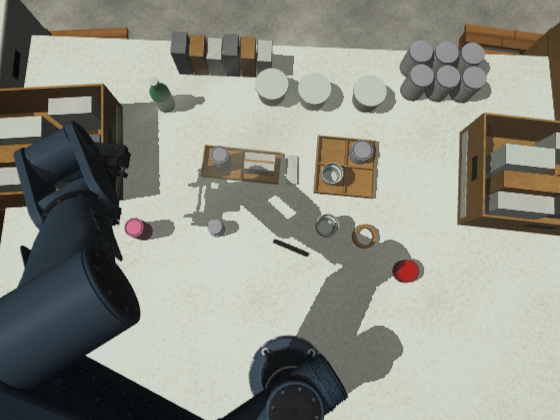

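View pics/end_side.png

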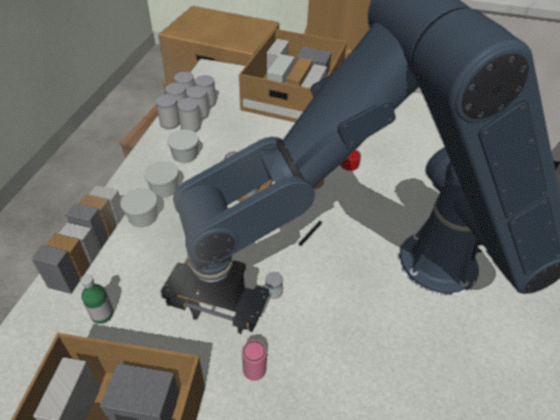

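The top view shows the tall tin (219,155) and carton (262,163) in the long tray, the squat tin (362,151) and beaker (332,174) in diagonal square-tray compartments, and the stack upright at (327,225). The arm hides the trays in the side view. The heights fit standing on the floor, and the gripper is clear.

```bash
python3 -c "
from rig import bot
print(bot.hand_in())"
```

```text
the job is handed in; nothing more can be done
None
```

I packed both parcels and handed the job in at about 31 s; no verdict was reported. The tall grey tin and the carton are in separate compartments of the long tray. The grey squat tin and the top beaker are in diagonally opposite compartments of the square tray.

**What the last checks showed:**
- **Tray heights:** In the last top view the tops read 94 mm for the tall tin, 63 mm for the carton and 49 mm for the squat tin. That matches standing on the 4 mm floors, near the middle of their compartments.
- **Beaker height:** The beaker's depth readings were mixed (median 68 mm, 95th percentile 76 mm), because the band also took in its inner wall. They bracket the expected 74 mm, and I felt floor contact before releasing it.
- **Second beaker:** Its rim centre is within about 2 mm of where the stack stood, at about 91 mm high (92 mm expected).
- **Gripper:** It is open and clear of everything.

**What I could not check:** the arm hid the trays in the last side view, so the final state was confirmed by the top camera only. The few side readings, a stray patch at the squat tin and almost nothing elsewhere, are not usable.

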